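# Bolt the sample rack into the tube mixer

### The arm

A 7-joint arm with a two-finger parallel gripper is mounted at the origin on the work surface. World frame = base frame: x ahead of the robot, y to its left, z up, the work surface at z = 0. Lengths are in m, angles in rad, forces in N, time in s.
With the tool pointing down it reaches from about 0.4 to 0.85 m from the base axis. Payload 10.4 kg.
Tool frame: the origin (TCP) lies midway between the tips of the shut fingers; the grasp point (between the pads) lies 19 mm behind it; z points along the fingers, y is the direction in which the jaws open and shut (so a half turn about z gives the same grasp; the last joint's range is limited). The gripper opens to 85 mm and grips with 20 to 120 N. Pads are 22 mm wide; open, the fingers measure 114 mm over their backs; the gripper's body (76 mm by 85 mm) begins 54 mm behind the grasp point. The pads swing forward as they close: fully open they stand 13 mm farther back than shut.
Start: joints at [1.151, 0.332, -0.065, 1.46, 0.022, 1.35, -0.088], TCP at [0.242, -0.576, 0.231] pointing down, gripper open.
Joint ranges: [-2.6, 2.6], [-0.5, 2.12], [-1.47, 1.34], [0.16, 2.42], [-1.27, 4.41], [0.06, 2.06], [-2.6, 2.6]. Speed limits (rad/s): [2.22, 2.22, 2.79, 2.79, 3.14, 3.14, 3.14].

### API

Orientations are given as a 3x3 rotation matrix whose columns are the frame's x, y, z axes.
In Python, from cell import manip gives the robot as it stands. Calls block until the motion is done:
- manip.move_ptp(position, orientation): joint-space move of the TCP to a pose.
- manip.move_l(position, rate=0.15, orientation=None, f_stop=None): straight line of the TCP; orientation=None keeps the orientation; rate is the mean speed in m/s. With f_stop (N) it stops when the force on the tool has changed by that much, and returns True; else False.
- manip.movej(angles): joint-space move.
- manip.gripper_open() and manip.clamp(): open the fingers fully, or close them until they stop; the grip force is fixed at half the most.
- manip.sleep(seconds).
- manip.inverse_kinematics(position, orientation): joint angles nearest the present ones, or None.
- manip.observe(): the state.
- manip.get_image(name): name is "scene" or "top"; returns a dict with "image" (420x560x3 uint8, red, green, blue), "fx", "fy", "cx", "cy" (pixels), "view" (4x4, takes a point from world to camera coordinates). Camera axes: x right, y down, z forward; pixel columns grow to the right and rows downward; lengths in m; the calibration is good to about 2 mm. A picture is of the moment at which its call begins. There is no depth.
A pose or a line that the arm cannot do raises manip.IKError and nothing moves.
- manip.finish_job(): hands the job in, once; it reports no verdict.
The state is a dict: "t": time; "joint_pos": joint angles; "joint_velocities": joint speeds; "joint_torque": joint torques, N m; "eef_pos": TCP position; "tool_rot": TCP orientation; "contact_force": force on the tool from outside, world axes, zero at the start; "ft_torque": the same for the moment, N m; "finger_gap": opening from 0.0 (shut) to 1.0 (fully open).
Only numpy, scipy, OpenCV 4.12 (cv2) and the standard library are available. Lean on these libraries where they do the work, as an engineer would, in place of code of your own. Each camera call takes 0.05 s, during which the arm holds its last target.

### The job

The rack of blood tubes already stands in the mixer's dock; lock it in. With the fingertips, push the red knob along its L-shaped slot to the corner, which drives the steel bolt into the rack's catch, then push it round the corner and fully home at the end of the short leg, beside the green dot. Only push the knob, never grip it between the fingers, and leave the rack and everything else on the bench where it stands.

Things in the scene. Friction and masses are not known exactly. Their poses are not given: they have to be found in the camera images.
- dock: rack dock of a tube mixer, fixed: white, 170 x 275 mm (its x, y), origin at its centre on the bench, yaw within 0.5 rad of square. Aluminium cover over dock x -80 to 80, y -135 to 30 mm, upper face 90 mm above the bench, with an L-shaped slot 15 mm wide: long leg along dock +y, short leg along dock +x; green dot 40 mm past the short leg's end. Towards +y: pocket, floor at 50 mm, with the rack
- slot_start (a point): start of the slot's long leg, on the upper face of the cover (90 mm above the bench): where the knob's axis is when joint bolt is 0; dock frame (-20, -85, 90) mm
- slot_corner (a point): corner of the L, on the upper face of the cover: where the knob's axis is when bolt is 0.06 and knob is 0; 60 mm from slot_start along dock +y; dock frame (-20, -25, 90) mm
- slot_end (a point): end of the slot's short leg, on the upper face of the cover: where the knob's axis is when locked; 35 mm from slot_corner along dock +x; dock frame (15, -25, 90) mm
- knob_top (a point): centre of the top of the red knob, 130 mm above the bench: a block 30 x 30 mm, faces square to the dock axes, corners cut 2 mm, reaching from 10 to 40 mm above the cover, on a 10 mm pin in the slot (2.5 mm play each side). It cannot turn or lift, slides against about 2 N of friction plus light damping, has no spring, stays where it is left
- bolt (a joint): travel of knob and bolt along the slot's long leg (dock +y), m: 0 at slot_start, 0.06 at the corner (hard stop). It starts between 0 and 0.02. The pin can turn into the short leg only when this is above about 0.057, and once there the bolt cannot come back
- knob (a joint): travel of the knob along the slot's short leg (dock +x), m: 0 in the long leg, 0.035 at the end of the short leg (hard stop): locked
- rack: white sample rack 130 x 56 x 60 mm with eight capped blood tubes, loose in the dock pocket; origin at the centre of its underside, caps up to 148 mm above the bench. Its near face is 86 mm from slot_corner; its steel catch for the bolt reaches 20 mm nearer, top 86 mm above the bench (below the cover). Leave it there
- bottle: bystander: amber bottle, 40 mm across, 85 mm tall, origin at the centre of its underside, loose, beyond the dock (dock +x side)
- jar: bystander: white jar with a blue lid, 48 mm across, 55 mm tall, origin under its centre, loose, beyond the dock (dock +x side)
- stopper: bystander: small red stopper, 22 mm across, 20 mm tall, origin under its centre, loose, standing on the bench on the dock's -x side
- beaker: bystander: glass beaker, 70 mm across, 90 mm tall, origin under its centre, loose, at the right
- tipbox: bystander: blue pipette-tip box with a clear lid, 120 x 85 x 65 mm, origin under its centre, loose, at one side of the bench
- woodrack: bystander: wooden rack of empty tubes, 200 x 60 mm, 110 mm tall, origin under its centre, loose, at one side of the bench

How it is judged:
On the way, in this order (a step that is already met when the one before it is completed fails the run):
1. the knob is pushed along the long leg to the corner of the slot (value of joint bolt above 0.056 m and value of joint knob below 0.015 m), for 0.05 s.
2. the knob is pushed along the short leg to its end (value of joint bolt above 0.054 m and value of joint knob above 0.03 m), for 0.2 s.
At the end, for the whole second after the job is handed in: The knob rests in the short leg within 5 mm of its end (joint knob above 0.030, bolt above 0.054), at rest, and the rack stands in its pocket within 12 mm of where it was, upright (all of step 2 and velocity of joint bolt between -0.01 and 0.01 m/s and velocity of joint knob between -0.01 and 0.01 m/s and distance of rack from where it was at the start of the episode below 0.012 m and angle between rack's own z axis and vertical below 0.1 rad); the robot touches nothing.
It fails at once if the knob is gripped: fingers press on two opposite faces of it at once (over 1 N each) (contact force between each of knob_c1, knob_c3 and the fingers above 1 N or contact force between each of knob_c2, knob_c4 and the fingers above 1 N).
It fails at once if the sample rack is lifted or shifted by more than 12 mm (distance of rack from where it was at the start of the episode above 0.012 m).
It fails at once if a bystander is moved more than 20 mm or tipped (distance of any of bottle, jar, stopper, beaker, tipbox, woodrack from where it was at the start of the episode above 0.02 m or angle between any of bottle, jar, stopper, beaker, tipbox, woodrack's own z axis and vertical above 0.3 rad).
It also fails if it takes over 40 s, if anything falls off the work surface, if the arm or the gripper's body presses on something with over 40 N, if the wrist force passes 120 N, or if a joint passes its speed limit or range.

## Working session

There is one attempt and no reset: what is moved stays moved. The work goes in short steps, each a Python script; the robot and the scene stay as the last script left them, time stands still between calls to the robot, and variables do not carry over. Pictures are saved under pics/ and viewed, and the job is handed in when it is done.

```bash
mkdir -p pics
python3 - <<'E'
from cell import manip
import cv2,pickle
for n in("scene","top"):
    d=manip.get_image(n); pickle.dump(d,open(n+".pkl","wb"))
    cv2.imwrite(f"pics/{n}0.png",cv2.cvtColor(d["image"],cv2.COLOR_RGB2BGR))
    print(n,d["fx"],d["fy"],d["cx"],d["cy"]);print(d["view"].round(4).tolist())
o=manip.observe();print(o["t"],o["eef_pos"],o["tool_rot"],o["finger_gap"])
E
```

```text
scene 415.250789479196 415.250789479196 277.14809099801687 213.18313177803734
[[0.1026, 0.9947, 0.0114, -0.0521], [0.6098, -0.0538, -0.7907, -0.2722], [-0.7859, 0.0881, -0.6121, 1.7648], [0.0, 0.0, 0.0, 1.0]]
top 497.3864898221182 497.3864898221182 283.6013250864038 204.4300390291285
[[0.0411, -0.9991, 0.0058, -0.0247], [-0.9755, -0.0414, -0.2162, 0.5717], [0.2163, 0.0032, -0.9763, 1.2376], [0.0, 0.0, 0.0, 1.0]]
0.1 [ 0.24141371 -0.57613163  0.23059468] [[ 9.22291151e-01  3.86495452e-01 -5.46042638e-04]
 [ 3.86495833e-01 -9.22290426e-01  1.15786974e-03]
 [-5.60985105e-05 -1.27893622e-03 -9.99999181e-01]] 0.9982234676242211
```

View pics/scene0.png

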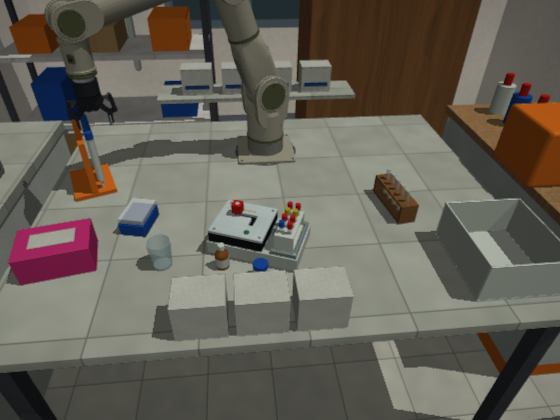

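View pics/top0.png

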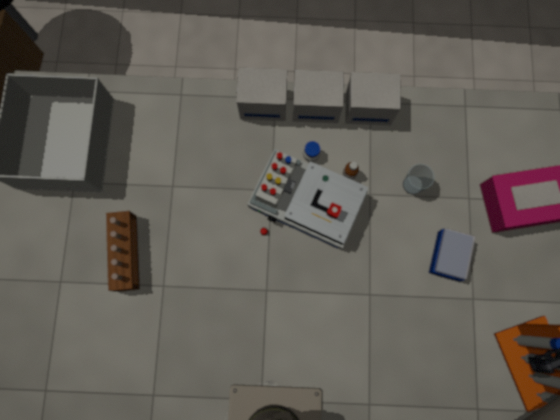

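Run:
```python
import cv2
i=cv2.imread("pics/top0.png")[140:256,236:386]
cv2.imwrite("pics/topc.png",cv2.resize(i,None,fx=5,fy=5,interpolation=cv2.INTER_CUBIC))
i=cv2.imread("pics/scene0.png")[190:275,195:320]
cv2.imwrite("pics/scenec.png",cv2.resize(i,None,fx=6,fy=6,interpolation=cv2.INTER_CUBIC))
```

```text
(no output)
```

View pics/topc.png

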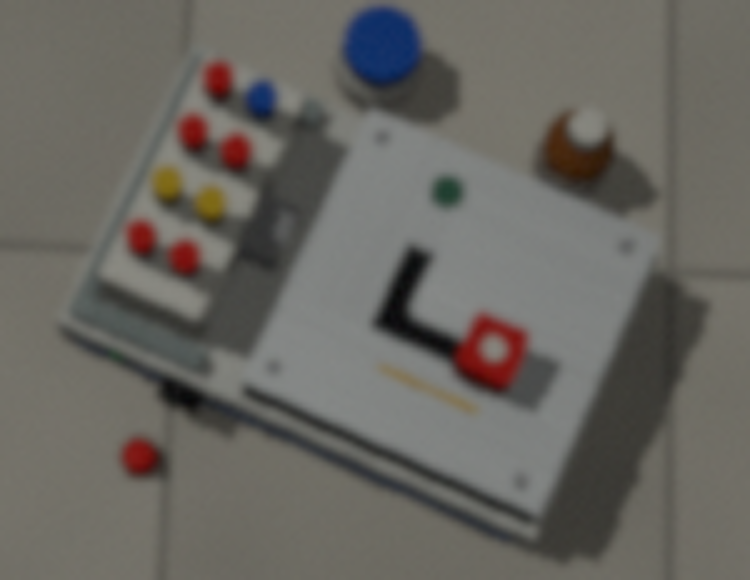

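View pics/scenec.png

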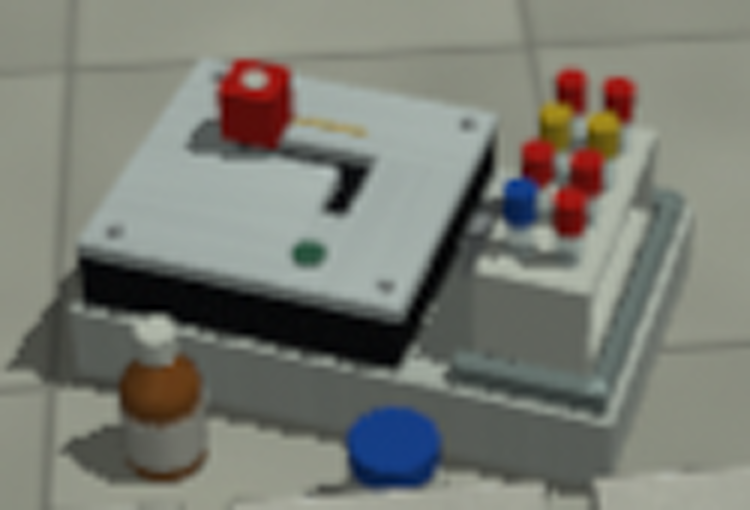

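The pictures show the cover, the slot and the knob. In the top crop the knob top is at (493,348), the green dot at (447,191), and the cover corners at about (368,108), (660,243), (537,517) and (245,387). The knob sits near the slot start. I'll fit the dock pose next.

```bash
cat > h.py <<'E'
import numpy as np,pickle
from scipy.optimize import least_squares
V={n:pickle.load(open(n+".pkl","rb")) for n in("scene","top")}
def proj(n,P):
    d=V[n];P=np.atleast_2d(P);c=P@d["view"][:3,:3].T+d["view"][:3,3]
    return np.c_[d["fx"]*c[:,0]/c[:,2]+d["cx"],d["fy"]*c[:,1]/c[:,2]+d["cy"]]
def uncrop(n,p):
    s,o=(5,(236,140)) if n=="top" else (6,(195,190))
    return (np.array(p,float)+.5)/s-.5+o
def ray(n,p,z):
    d=V[n];R=d["view"][:3,:3];C=-R.T@d["view"][:3,3]
    r=R.T@np.array([(p[0]-d["cx"])/d["fx"],(p[1]-d["cy"])/d["fy"],1]);return C+r*(z-C[2])/r[2]
def W(q,D):
    D=np.atleast_2d(D).astype(float);c,s=np.cos(q[2]),np.sin(q[2])
    return np.c_[q[0]+c*D[:,0]-s*D[:,1],q[1]+s*D[:,0]+c*D[:,1],D[:,2]]
E
python3 - <<'E'
from h import *
D=np.array([[80,30,90],[80,-135,90],[-80,-135,90],[-80,30,90],[55,-25,90]])/1e3
px={"top":[(368,108),(660,243),(537,517),(245,387),(447,191)],"scene":[(408,315),(80,248),(200,60),(497,115),(309,254)]}
px={n:uncrop(n,p) for n,p in px.items()}
for ns in(("top",),("scene",),("top","scene")):
    f=lambda q:np.concatenate([(proj(n,W(q,D))-px[n]).ravel() for n in ns])
    w=[ray("top",p,.09) for p in px["top"]]
    a=w[1]-w[0];yaw=np.arctan2(a[1],a[0])+np.pi/2
    r=least_squares(f,[w[4][0],w[4][1],yaw]);print(ns,r.x,r.fun.round(1))
q=r.x;np.save("q.npy",q)
print(np.linalg.norm(w[0]-w[1]),np.linalg.norm(w[1]-w[2]))
for n,p in(("top",(493,348)),("scene",(255,79))):
    k=ray(n,uncrop(n,p),.13);c,s=np.cos(q[2]),np.sin(q[2]);e=k[:2]-q[:2]
    print(n,k,"dock",c*e[0]+s*e[1],-s*e[0]+c*e[1])
print(W(q,np.array([[-20,-85,90],[-20,-25,90],[15,-25,90]])/1e3))
print("stopper",ray("top",uncrop("top",(140,457)),.02),"bottle",ray("top",uncrop("top",(588,127)),.085))
E
```

```text
('top',) [ 0.59786758 -0.06086142 -0.39028183] [ 0.3  0.4  0.2 -0.8  0.4  0.3 -0.8 -0.7 -0.1  0.8]
('scene',) [ 0.60294336 -0.05994004 -0.3781962 ] [-0.3 -0.4 -0.3 -0.1 -0.2  0.1  0.3 -0.1  0.5  0.6]
('top', 'scene') [ 0.59902104 -0.06046068 -0.38596709] [-0.   0.   0.  -1.5  0.5 -0.3 -0.8 -1.  -0.3  0.3 -0.9 -1.3 -0.5 -1.2
 -0.  -0.8  0.2 -0.8  0.1 -0.4]
0.16643897256664328 0.15740635200352032
top [ 0.55058993 -0.12644862  0.13      ] dock -0.020026756566118072 -0.07936566496335223
scene [ 0.55265336 -0.12635635  0.13      ] dock -0.018149856965040956 -0.07850339181276109
[[ 0.54849365 -0.13167854  0.09      ]
 [ 0.57108096 -0.07609245  0.09      ]
 [ 0.60350618 -0.08926838  0.09      ]]
stopper [0.50686594 0.0497154  0.02      ] bottle [ 0.68060096 -0.17842863  0.085     ]
```

```bash
cat >> h.py <<'E'
q=np.load("q.npy") 
def wp(x,y,z): return W(q,np.array([[x,y,z]])/1e3)[0]
def rot(yaw):
    c,s=np.cos(yaw),np.sin(yaw);return np.array([[c,s,0],[s,-c,0],[0,0,-1.]])
E
python3 - <<'E'
from h import *
from cell import manip
for a in(0,np.pi/2,np.pi,-np.pi/2):
    for p in((-20,-130,220),(-20,-130,112),(-75,-25,112)):
        j=manip.inverse_kinematics(wp(*p),rot(q[2]+a));print(round(a,2),p,None if j is None else np.round(j,2))
E
```

```text
0 (-20, -130, 220) [ 0.55  0.22 -0.37  1.64  0.08  1.3  -1.79]
0 (-20, -130, 112) [ 0.53  0.31 -0.35  1.77  0.12  1.09 -1.81]
0 (-75, -25, 112) [ 0.5   0.26 -0.54  1.85  0.15  1.07 -2.06]
1.57 (-20, -130, 220) [ 0.68  0.24 -0.52  1.63  0.12  1.31 -0.24]
1.57 (-20, -130, 112) [ 0.67  0.33 -0.52  1.76  0.18  1.1  -0.29]
1.57 (-75, -25, 112) [ 0.58  0.28 -0.63  1.84  0.18  1.08 -0.51]
3.14 (-20, -130, 220) [ 0.76  0.25 -0.61  1.63  0.15  1.31  1.31]
3.14 (-20, -130, 112) [ 0.75  0.35 -0.61  1.75  0.22  1.11  1.25]
3.14 (-75, -25, 112) [ 0.65  0.29 -0.72  1.84  0.22  1.09  1.04]
-1.57 (-20, -130, 220) [ 1.26  0.56 -1.38  1.61  0.55  1.44  2.59]
-1.57 (-20, -130, 112) [ 1.19  0.62 -1.24  1.73  0.62  1.25  2.55]
-1.57 (-75, -25, 112) [ 1.03  0.51 -1.23  1.83  0.52  1.19  2.39]
```

Run:
```python
from h import *
from cell import manip
R=rot(q[2]+np.pi/2)
def dk(): 
    o=manip.observe();e=o["eef_pos"]-[q[0],q[1],0];c,s=np.cos(q[2]),np.sin(q[2])
    return np.round([o["t"],1e3*(c*e[0]+s*e[1]),1e3*(-s*e[0]+c*e[1]),1e3*e[2]],1),np.round(o["contact_force"],1),round(o["finger_gap"],2)
manip.clamp()
manip.move_ptp(wp(-20,-130,220),R);print(dk())
print(manip.move_l(wp(-20,-130,112),rate=.1,f_stop=10),dk())
print(manip.move_l(wp(-20,-80,112),rate=.03,f_stop=12),dk())
d=manip.get_image("scene")
import cv2
cv2.imwrite("pics/s1.png",cv2.resize(cv2.cvtColor(d["image"],4)[160:280,180:330],None,fx=5,fy=5,interpolation=2))
```

```text
(array([   2.7,  -19.7, -131.8,  219.9]), array([-0.1,  0.1, -0.7]), 0.0)
False (array([   3.9,  -19.6, -129.9,  112.7]), array([0.4, 0.6, 0.2]), 0.0)
False (array([  5.7, -20. , -80. , 112. ]), array([ 0.8, -0.5, -0.2]), -0.0)
```

View pics/s1.png

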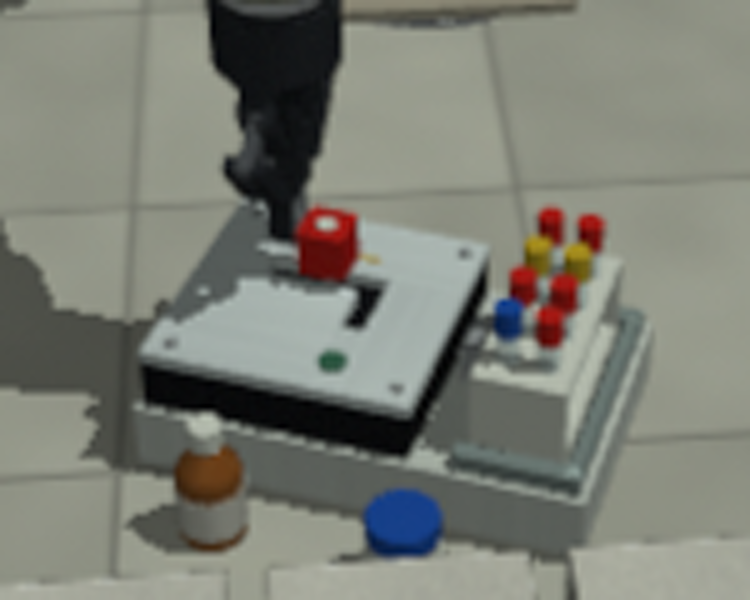

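The knob, at (328,242) in the crop, is being pushed along the long leg and the fingers are behind it. I'll continue to the corner stop.

```bash
cat >> h.py <<'E'
from cell import manip
R=rot(q[2]+np.pi/2)
def dk(): 
    o=manip.observe();e=o["eef_pos"]-[q[0],q[1],0];c,s=np.cos(q[2]),np.sin(q[2])
    return np.round([o["t"],1e3*(c*e[0]+s*e[1]),1e3*(-s*e[0]+c*e[1]),1e3*e[2]],1),np.round(o["contact_force"],1),round(o["finger_gap"],2)
def knob(name):
    import cv2
    d=manip.get_image("scene")
    cv2.imwrite(f"pics/{name}.png",cv2.resize(cv2.cvtColor(d["image"],4)[190:275,195:320],None,fx=6,fy=6,interpolation=cv2.INTER_CUBIC))
E
python3 - <<'E'
from h import *
print(manip.move_l(wp(-20,-38,112),rate=.03,f_stop=14),dk())
manip.sleep(.15);print(dk());knob("s2")
E
```

```text
True (array([  6.8, -20. , -51. , 111.8]), array([-0.7, -1.9,  2.4]), 0.0)
(array([  6.9, -20. , -51. , 111.6]), array([-0.4, -1.8,  0.6]), -0.0)
```

View pics/s2.png

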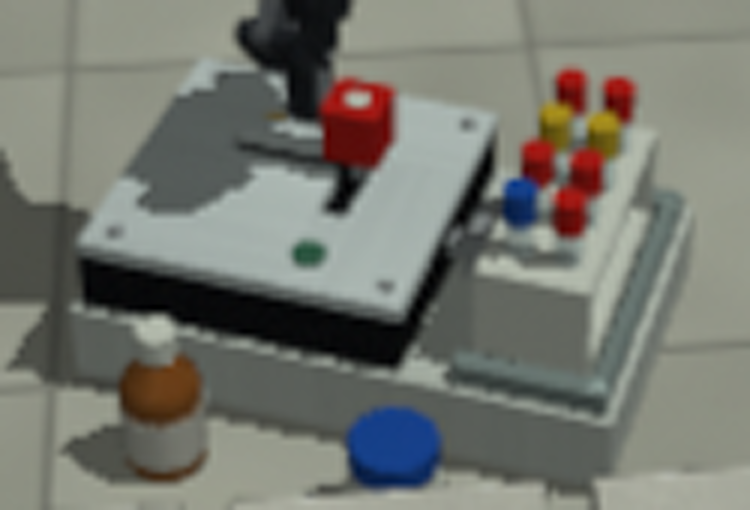

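The knob top is now at (359,99), at the corner. The arm stopped at TCP y = -51, exactly where expected. Next I'll go round to the -x side and push along the short leg.

Run:
```python
from h import *
k=ray("scene",uncrop("scene",(359,99)),.13);c,s=np.cos(q[2]),np.sin(q[2]);e=k[:2]-q[:2]
print("knob dock",c*e[0]+s*e[1],-s*e[0]+c*e[1])
manip.move_l(wp(-20,-75,112),rate=.1)
manip.move_l(wp(-20,-75,165),rate=.12)
manip.move_l(wp(-72,-25,165),rate=.15)
print(manip.move_l(wp(-72,-25,112),rate=.1,f_stop=10),dk())
print(manip.move_l(wp(-38,-25,112),rate=.03,f_stop=14),dk())
knob("s3")
```

```text
knob dock -0.017601640215782102 -0.023749081957772034
False (array([  9.2, -71.7, -25. , 112.3]), array([-0.2, -0.3,  0.3]), 0.0)
False (array([ 10.5, -38. , -25. , 112. ]), array([-0.4, -0.4,  0.4]), -0.0)
```

View pics/s3.png

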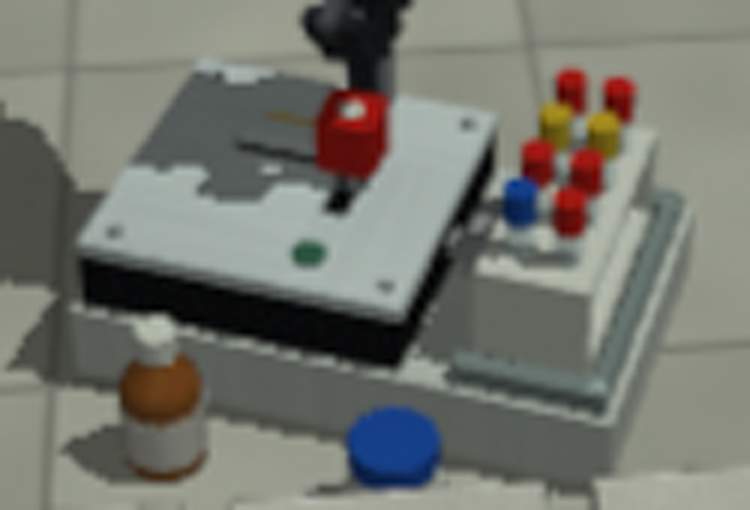

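The knob has moved to (353,110) and is turning into the short leg. I'll push it on to the stop.

Run:
```python
from h import *
print(manip.move_l(wp(0,-25,112),rate=.03,f_stop=14),dk())
manip.sleep(.3);print(dk());knob("s4")
```

```text
True (array([ 11.5, -11.9, -25.1, 111.3]), array([-3.8,  1. ,  3.3]), -0.0)
(array([ 11.8, -11.9, -25.2, 111.1]), array([-3.2,  2.1,  2.5]), 0.01)
```

View pics/s4.png

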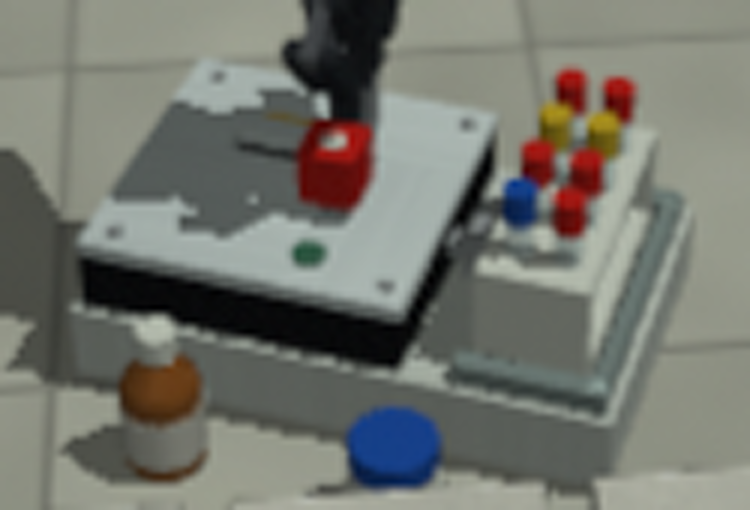

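Run:
```python
from h import *
import cv2
c,s=np.cos(q[2]),np.sin(q[2])
for n,p in(("(scene corner)",(359,99)),("(now)",(335,141))):
    e=ray("scene",uncrop("scene",p),.13)[:2]-q[:2];print(n,c*e[0]+s*e[1],-s*e[0]+c*e[1])
manip.move_l(wp(-45,-25,112),rate=.08)
manip.move_l(wp(-45,-25,200),rate=.12)
manip.move_ptp(wp(-110,-230,240),R)
print(dk());knob("s5")
d=manip.get_image("top")
cv2.imwrite("pics/t5.png",cv2.resize(cv2.cvtColor(d["image"],4)[140:256,236:386],None,fx=5,fy=5,interpolation=cv2.INTER_CUBIC))
```

```text
(scene corner) -0.017601640215782102 -0.023749081957772034
(now) 0.017832333616319307 -0.02394876858404328
(array([  14.2, -109.7, -228.7,  239.6]), array([ 0.5, -0.2, -0.7]), 0.0)
```

View pics/t5.png

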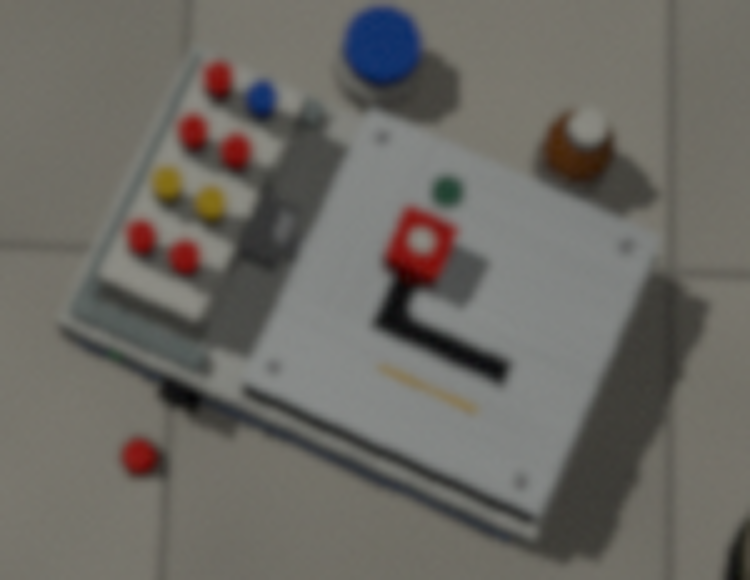

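View pics/s5.png

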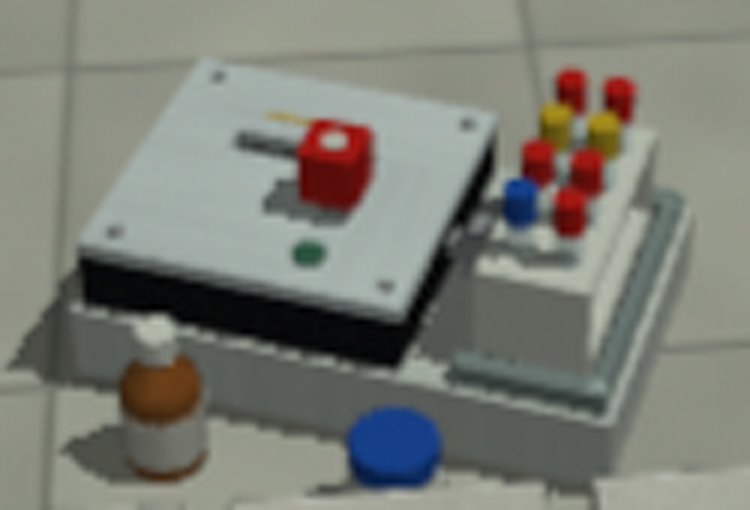

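The knob is at the end of the short leg beside the green dot, at (421,240) in the top crop. It travelled about 35.4 mm of 35. The rack caps and bystanders sit at the same pixels as before.

Run:
```python
from h import *
e=ray("top",uncrop("top",(421,240)),.13)[:2]-q[:2];c,s=np.cos(q[2]),np.sin(q[2]);print(c*e[0]+s*e[1],-s*e[0]+c*e[1])
manip.sleep(.3);manip.finish_job()
```

```text
0.015678663914739533 -0.024948596727524676
the job is handed in; nothing more can be done
```

The rack is locked in and the job is handed in; the interface gave no verdict. With the fingers shut, I pushed the knob along the long leg to the corner stop. I then lifted round to its other side and pushed it along the short leg to the end stop, and moved the arm clear.

**Knob position:** the last top image puts the knob at dock (15.7, -24.9) mm, against (15, -25) for the end of the slot. The scene camera read (17.8, -23.9) mm. It also read about 2 mm too far along dock +x at the corner, so I put that down to calibration. The travel it measured along the short leg was 35.4 mm, against the specified 35 mm.

**Arm stops:** the arm met the corner stop at dock y = -51 mm, as expected. It met the end stop at dock x = -11.9 mm, 2.6 mm beyond my estimate from the assumed finger thickness.

**Surroundings:** the rack, stopper, jar and bottle show no visible shift between the first and last close-ups. I did not re-image the beaker, tip box or wooden rack at the end; the arm's path stayed well above or away from them. The run had taken about 14 s when I took the last pictures.

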